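Open a double-latched arepa maker

ROBOT

A 6-joint arm with a two-finger parallel gripper is mounted at the origin on the work surface. World frame = base frame: x ahead of the robot, y to its left, z up, the work surface at z = 0. Lengths are in mm, angles in degrees, forces in N, time in s.
With the tool pointing down it reaches from about 325 to 850 mm from the base axis. Payload 4.4 kg.
Tool frame: the origin (TCP) lies between the finger pads; the fingertips stand robot.finger_overhang ahead of it and the grasp point (between the pads) lies 5 mm behind it (robot.finger_overhang is the distance from the TCP to the fingertips, in mm); z points along the fingers, y is the line along which they close (so a half turn about z gives the same grasp; the last joint's range is limited). The gripper opens to 94 mm and grips with 3 to 60 N. Pads are 16 mm wide; open, the fingers measure 119 mm over their backs; the gripper's body (75 mm by 177 mm) begins 78 mm behind the grasp point.
Start: joints at [67.237, 11.837, 88.321, -0, 79.842, -8.623], TCP at [140.483, 557.577, 219.447] pointing down, gripper open.
Joint ranges: [-156.59, 156.59], [-49.26, 127.26], [12.9, 141.05], [-63.56, 243.56], [4.71, 150.69], [-161.64, 161.64]. Speed limits (degrees/s): [159.86, 159.86, 180, 180, 180, 180].

INTERFACE

Orientations are given as [roll, pitch, yaw] about the fixed x, y, z axes, in that order (R = Rz(yaw) Ry(pitch) Rx(roll)).
In Python, from rig import robot gives the robot as it stands. The module is installed in compiled form; this text tells all that it offers.
- The arm moves only by the shell command python3 -m creep 'ROWS' [FORCE]. ROWS is a JSON object of lists of equal length, an entry for each row: "turn": the turn, a rotation vector about the tool's x, y, z in rad, a list of three; "delta_pos": the shift along the tool's x, y, z in mm, a list of three; "grip": the closure, from -1 (fully open) to 1 (shut). In form: {"turn": [[ax, ay, az], ...], "delta_pos": [[dx, dy, dz], ...], "grip": [grip, ...]}. A call has 1 to 10 rows; each row shifts and turns the commanded pose from where the row before left it, along the tool's axes as they then stand; what a row does not reach is not made up. A row lasts 1/12 s, in which the tool goes at most 41.7 mm and 7.16 degrees, less where a joint would pass 70% of its speed; a pose out of reach is approached as far as the arm can. A call with a gripper value outside its range is refused whole. The fingers move at their own pace and stop on an object; FORCE is the grip in N (left out, the last holds). Time passes only in rows, so rows that do not move let the fingers close. It gives the time, the measured TCP pose, the force, the opening and the grip force at its end, in the units of the state.
- robot.sense(): the state, without advancing time (a new reading comes with each control period).
- robot.get_image(name): name is "side" or "top" or "wrist"; returns the picture (480x640x3 uint8, red, green, blue); there is no depth.
- robot.camera_model(name): a dict with "fov_y" (degrees; the focal length in pixels is half the picture's height over the tangent of half this angle, whatever the lens; pixels are square), "cx", "cy" (the principal point, pixels), "position" and "rotation" of the camera in the world; the wrist camera has in their place "mount" (4x4, takes a point from camera to tool coordinates, whose origin is the TCP and whose axes are the flange's). Camera axes: x right, y down, z forward; pixel columns grow to the right and rows downward; lengths in mm; the calibration is good to about 2 mm. A picture is of the moment at which its call begins: read the wrist's pose just before it. camera_model takes no time and is no camera call.
- robot.sign_off(): hands the job in; it is judged then, once.
The state is a dict: "time": time; "q": joint angles; "qd": joint speeds; "joint_efforts": joint torques, N m; "position": TCP position; "orientation": TCP orientation; "ft_force": force on the tool from outside, world axes, zero at the start; "wrist_torque": the same for the moment, N m; "width": finger opening in mm; "grasp_force": force on a finger pad.
Only numpy, scipy, OpenCV 4.12 (cv2) and the standard library are available. Lean on these libraries where they do the work, as an engineer would, in place of code of your own. Each camera call takes 0.05 s, during which the arm holds its last target. There are 200 camera calls.

TASK

Open the red arepa maker: pull its front latch lever fully forward, lift the lid by its handle just until the safety catch stops it and let go, then feel along the gap under the lid's front lip for the hidden catch tab and push it gently sideways, towards the lever's side, to its stop. Then swing the lid up until it stands nearly upright, and let go. Do not wrench the lid against the catch or force the tab or the sill it stands on, and leave the other things on the counter where they are.

Things in the scene. Friction and masses are not known exactly. Their poses are not given: they have to be found in the camera images.
- maker: Arepa maker (clamshell cooker), red lid, black base, fixed; 280 mm wide (y), 270 deep (x), 105 high to the lid's top. Origin: centre of its underside on the counter; x to its rear (hinge side), y to its left (lever side), z up. Its front (-x) roughly faces the robot. The shut lid covers maker x -0.128 to 0.10, y +-0.135; its top face is at z 0.105.
- sill: Steel front sill fixed to the maker, 60 mm deep (x), 182 wide (y), under the lid's front lip. Origin: centre of its flat top face, at maker (-0.12, 0, 0.062); axes as the maker. It carries the hidden catch tab. Over 20 N on tab or sill damages it. With the lid at its first stop (0.36 rad) the lip's lower edge is about 90 mm above the sill, at sill x +0.008.
- gap_right (a point): Right end of the catch's search range, at sill (0.014, -0.036, 0). HIDDEN CATCH, not measured: a red upright tab, 8 mm thick (y), 26 deep (sill x 0.001 to 0.027), 32 high, on the sill under the lip. Its middle is anywhere from here to gap_left, different each time. Reach it with the lid raised, by shut fingers tilted about 40 degrees (pointing rearward and down), sweeping along y.
- gap_left (a point): Left end of the search range, at sill (0.014, 0.036, 0). The tab slides only towards +y (left): it resists with about 4 N, has freed the lid by 10 mm, meets a springy stop at 12 mm (from there the force climbs about 2 N per mm), and stays where it is pushed. So push it from its right side, starting the sweep well to the right of gap_right.
- lid_handle (a point): Middle of the lid's handle: a round black bar, 16 mm thick, along y, 110 mm between its two posts, its axis 36 mm above the lid's top face (28 mm clear under the bar). With the lid shut it is at maker (-0.07, 0, 0.141). It swings with the lid about lid_hinge at a radius of 0.189 m.
- lid_hinge (a point): Point on the lid's hinge axis (the axis runs along the maker's y) at the rear, at maker (0.105, 0, 0.07). Fixed; axes as the maker.
- lid (a joint): Lid angle in rad: 0 shut, growing as its front rises, 1.45 at the hard end. Until the hidden catch has been pushed the lid stops at about 0.36. The hinge is stiff: the lid stays at any angle where it is let go and needs about 7 N at the handle to rise. More than about 25 N on the handle at the stop damages the catch.
- latch (a joint): Angle of the front latch lever in rad: 0 to 0.08 upright and locked, growing as its knob is pulled forward and down (towards maker -x); free of the lid past about 0.25; 1.25 at the end. It stays where it is left; about 2 N at the knob moves it. It pivots about a y-axis at maker (-0.14, 0.115, 0.05).
- latch_knob (a point): Centre of the black ball, 24 mm across, on top of the steel latch lever, 90 mm above the lever's pivot; with the lever upright at maker (-0.14, 0.115, 0.14), in front of the lid and 35 mm above the lid's top face.
- griddle: Bystander: square black-steel griddle, 240 x 240 x 18 mm, two bar handles. Origin: centre of its underside.
- pot: Bystander: lidded red ceramic pot, 180 mm across, 146 mm high. Origin: centre of its underside.
- arepa_press: Bystander: round wooden arepa press, 150 mm across, 48 mm high, with a handle towards its -x. Origin: centre of its underside.
- cup: Bystander: clear glass cup, 74 mm across, 100 mm high. Origin: centre of its underside.
- salt_jar: Bystander: glass jar with a wooden cap, 68 mm across, 100 mm high. Origin: centre of its underside.
- spatula: Bystander: orange silicone spatula lying flat along its x axis. Origin: centre of its underside.

How it is judged:
By the outcome, as a careful person would: the job done as asked, in the order asked, and still so for the second after the job is handed in, with the robot touching nothing.
It also fails if it takes over 72 s, if anything falls off the work surface, if the arm or the gripper's body presses on something with over 40 N, if the wrist force passes 120 N, or if a joint passes its speed limit or range.

## Working session

There is one attempt and no reset: what is moved stays moved. The work goes in short steps, Python scripts to look and compute and a shell command to move; the robot and the scene stay as the last step left them, time stands still between calls to the robot, and variables do not carry over. Pictures are saved under pics/ and viewed, at most 10 in all, crops included, and the job is handed in when it is done.

```bash
mkdir -p pics; python3 - <<'E'
from rig import robot
import cv2
for n in ["top","side"]:
    cv2.imwrite(f"pics/{n}0.png",robot.get_image(n)[:,:,::-1]); m=robot.camera_model(n); print(n,m)
print(robot.camera_model("wrist"),robot.finger_overhang); print(robot.sense())
E
```

```text
top {'fov_y': 55.9712067707892, 'cx': 319.485235114396, 'cy': 245.0207797309912, 'position': array([ 419.54416478,   48.37946972, 1268.13527007]), 'rotation': array([-1.73503273e+02, -9.25928982e-05, -9.08070361e+01])}
side {'fov_y': 43.861121866994445, 'cx': 319.83142125896154, 'cy': 235.92641697440374, 'position': array([ 226.61559733, 1238.3918255 , 1490.85325969]), 'rotation': array([-137.93447666,   -0.72666914, -163.54889285])}
{'fov_y': 69.93941743005527, 'cx': 321.8886290376765, 'cy': 240.2364208761512, 'mount': array([[ 1.75816346e-04, -9.70484810e-01, -2.41162193e-01,
         7.01746866e+01],
       [ 9.99999973e-01,  1.33839172e-04,  1.90442200e-04,
        -1.39341809e+00],
       [-1.52544314e-04, -2.41162220e-01,  9.70484807e-01,
        -1.65146957e+02],
       [ 0.00000000e+00,  0.00000000e+00,  0.00000000e+00,
         1.00000000e+00]])} 14.0
{'time': 0.1, 'q': array([ 6.72373764e+01,  1.18783045e+01,  8.83938625e+01, -4.37182556e-04,
        7.98406880e+01, -8.62238079e+00]), 'qd': array([-0.04159201, -0.05161638, -0.11154153,  0.03864397, -0.09045475,
       -0.0782833 ]), 'joint_efforts': array([-1.90214359e-04, -3.71857738e+01, -2.82293594e+01,  7.01862434e-02,
        3.10986664e-02, -3.92431457e-05]), 'position': array([140.2136962 , 556.94733289, 218.44018143]), 'orientation': array([-1.79888356e+02, -1.64940775e-02,  1.65859819e+02]), 'ft_force': array([0.39883284, 0.466336  , 0.01950058]), 'wrist_torque': array([-0.00353021, -0.00051682,  0.01338388]), 'grasp_force': 0.0, 'width': 93.70635476235357}
```

View pics/top0.png

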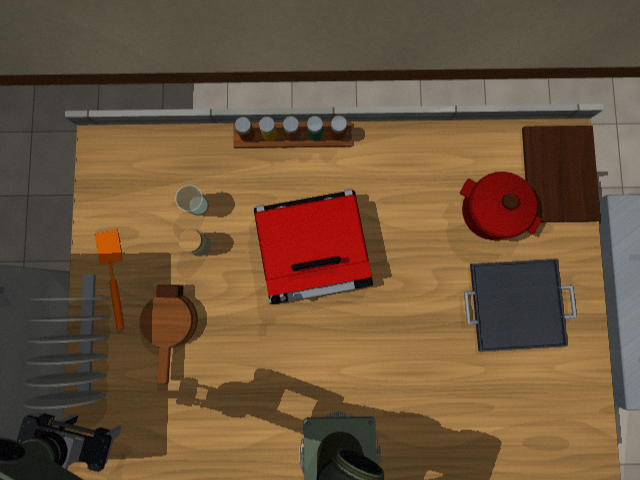

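View pics/side0.png

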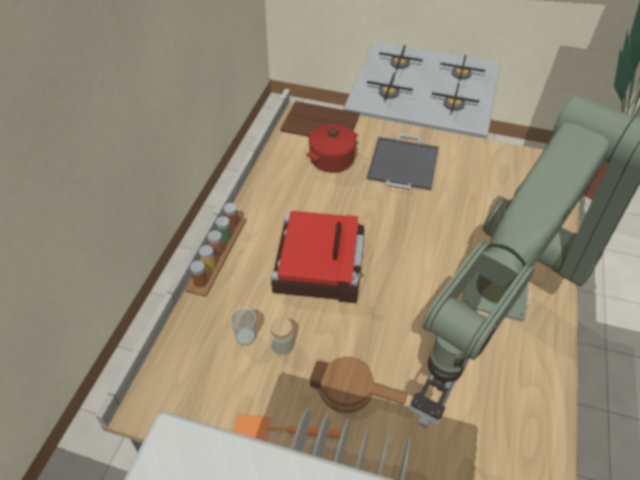

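Top view: the maker's red lid has corners near (255,210), (353,192), (372,286) and (270,300). The handle bar runs (293,267)–(341,261), and the latch is near (278,298) at front left. The side view agrees. Next I measure the lid outline.

```bash
cat > h.py <<'E'
import numpy as np, cv2
from rig import robot
from scipy.spatial.transform import Rotation as Ro
def cam(n,s=None):
    m=robot.camera_model(n); f=240/np.tan(np.radians(m['fov_y']/2))
    if n=='wrist':
        T=np.eye(4); T[:3,:3]=Ro.from_euler('xyz',s['orientation'],degrees=True).as_matrix(); T[:3,3]=s['position']
        T=T@m['mount']; return f,m['cx'],m['cy'],T[:3,3],T[:3,:3]
    return f,m['cx'],m['cy'],m['position'],Ro.from_euler('xyz',m['rotation'],degrees=True).as_matrix()
def cast(c,uv,z):
    f,cx,cy,p,R=c; d=R@[(uv[0]-cx)/f,(uv[1]-cy)/f,1]; return p+d*(z-p[2])/d[2]
def proj(c,P):
    f,cx,cy,p,R=c; q=R.T@(np.array(P)-p); return np.array([f*q[0]/q[2]+cx,f*q[1]/q[2]+cy])
E
python3 - <<'E'
from h import *
for n,box in [('top',(240,180,390,310)),('side',(265,200,375,310))]:
    c=cam(n); im=cv2.imread(f'pics/{n}0.png'); hsv=cv2.cvtColor(im,cv2.COLOR_BGR2HSV)
    red=(((hsv[:,:,0]<6)|(hsv[:,:,0]>174))&(hsv[:,:,1]>180)&(hsv[:,:,2]>90)).astype('uint8')
    k=np.zeros_like(red); k[box[1]:box[3],box[0]:box[2]]=1; red*=k
    red=cv2.morphologyEx(red,cv2.MORPH_OPEN,np.ones((3,3)))
    ct=max(cv2.findContours(red,0,1)[0],key=cv2.contourArea); 
    P=np.array([cast(c,p[0],105)[:2] for p in cv2.convexHull(ct)],'float32')
    r=cv2.minAreaRect(P); print(n,'lid rect',r)
    # handle: dark within lid hull
    hull=np.zeros_like(red); cv2.fillConvexPoly(hull,cv2.convexHull(ct),1); hull=cv2.erode(hull,np.ones((9,9)))
    d=((hsv[:,:,2]<60)&(hull>0)).astype('uint8'); N,L,S,C=cv2.connectedComponentsWithStats(d)
    i=1+np.argmax(S[1:,4]); ys,xs=np.where(L==i)
    Q=np.array([cast(c,p,141)[:2] for p in zip(xs,ys)],'float32'); print(' handle',cv2.minAreaRect(Q),Q.mean(0))
E
```

```text
top lid rect ((554.8547973632812, 65.42013549804688), (221.69590759277344, 268.7352600097656), 9.644341468811035)
 handle ((502.35638427734375, 55.9794921875), (17.309959411621094, 122.87847900390625), 8.66594409942627) [502.76227   55.667217]Traceback (most recent call last):
  File "<stdin>", line 7, in <module>
ValueError: max() iterable argument is empty
```

```bash
python3 - <<'E'
from h import *
im=cv2.imread('pics/side0.png'); hsv=cv2.cvtColor(im,cv2.COLOR_BGR2HSV); print(hsv[240,310])
c=cam('side'); red=(((hsv[:,:,0]<8)|(hsv[:,:,0]>172))&(hsv[:,:,1]>150)&(hsv[:,:,2]>120)).astype('uint8')
k=np.zeros_like(red); k[200:310,265:375]=1; red*=k; print(red.sum())
red=cv2.morphologyEx(red,cv2.MORPH_OPEN,np.ones((3,3)))
ct=max(cv2.findContours(red,cv2.RETR_EXTERNAL,1)[0],key=cv2.contourArea)
print(cv2.minAreaRect(np.array([cast(c,p[0],105)[:2] for p in ct],'float32')))
t=cv2.imread('pics/top0.png')[180:320,230:400]; t=cv2.resize(t,None,fx=3,fy=3,interpolation=2)
s=im[200:320,260:390]; s=cv2.resize(s,(390,360),interpolation=2); o=np.zeros((420,800,3),'uint8'); o[:420,:400]=t[:420,:400]; o[:360,405:795]=s; cv2.imwrite('pics/z.png',o)
# predict
y=np.radians(9.2); M=lambda p:np.array([554.8+14*np.cos(y),65.4+14*np.sin(y),0])*0+np.array([502.5+70*np.cos(y)+p[0]*np.cos(y)-p[1]*np.sin(y),55.8+70*np.sin(y)+p[0]*np.sin(y)+p[1]*np.cos(y),p[2]])
for p in [(-140,115,140),(-70,0,141),(-70,55,141),(-70,-55,141),(-128,135,105),(-128,-135,105),(100,135,105),(100,-135,105)]:
    a=proj(cam('top'),M(p));b=proj(c,M(p));print(p,M(p).round(1),a.round(1),((a-[230,180])*3).round(),((b-[260,200])*3+[405,0]).round())
E
```

```text
[  2 175 187]
4638
((554.923095703125, 74.2940444946289), (224.1026611328125, 282.3849792480469), 9.832035064697266)
(-140, 115, 140) [415.  158.1 140. ] [275.3 298.9] [136. 357.] [696. 208.]
(-70, 0, 141) [502.5  55.8 141. ] [316.  263.1] [258. 249.] [637. 113.]
(-70, 55, 141) [493.7 110.1 141. ] [294.4 266.9] [193. 261.] [631. 153.]
(-70, -55, 141) [511.3   1.5 141. ] [337.7 259.3] [323. 238.] [643.  73.]
(-128, 135, 105) [423.7 179.8 105. ] [268.1 295.6] [114. 347.] [680. 245.]
(-128, -135, 105) [466.8 -86.7 105. ] [371.8 277.2] [425. 292.] [703.  48.]
(100, 135, 105) [648.7 216.2 105. ] [254.1 209.2] [72. 88.] [450. 220.]
(100, -135, 105) [691.9 -50.3 105. ] [355.6 191.6] [377.  35.] [494.  27.]
```

View pics/z.png

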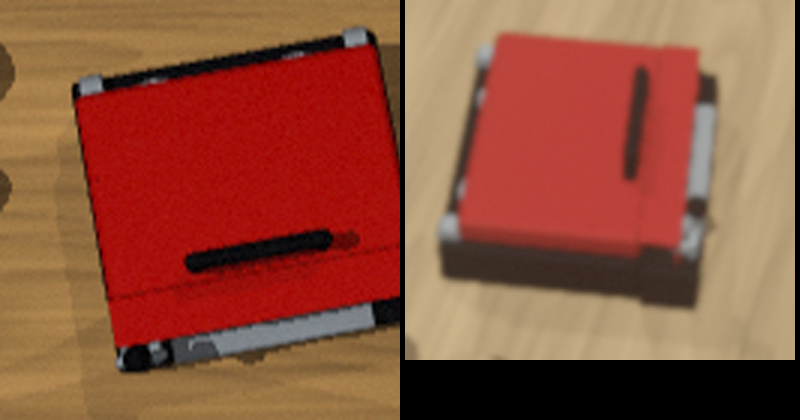

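Knob, handle ends and lid corners in both views match the given dimensions. That puts the maker at (571.6, 67.0) with yaw 9.2° and the knob at (415, 158, 140). First move is to above the knob.

```bash
python3 -m creep '{"turn":[[0,0,-0.102],[0,0,-0.102],[0,0,-0.102],[0,0,-0.102],[0,0,0],[0,0,0],[0,0,0],[0,0,0],[0,0,0],[0,0,0]],"delta_pos":[[0,0,0],[0,0,0],[0,0,0],[0,0,0],[-14.8,-31.2,0],[-14.8,-31.2,0],[-14.8,-31.2,0],[-14.8,-31.2,0],[-14.8,-31.2,0],[-14.8,-31.2,0]],"grip":[-1,-1,-1,-1,-1,-1,-1,-1,-1,-1]}' 15
python3 -m creep '{"turn":[[0,0,0],[0,0,0],[0,0,0],[0,0,0],[0,0,0],[0,0,0],[0,0,0],[0,0,0],[0,0,0],[0,0,0]],"delta_pos":[[-14.8,-31.2,0],[-14.8,-31.2,0],[-14.8,-31.2,0],[-14.8,-31.2,0],[-14.8,-31.2,0],[-14.8,-31.2,0],[-14.8,-31.2,0],[-14.8,-31.2,0],[0,0,0],[0,0,0]],"grip":[-0.2,-0.2,-0.2,-0.2,-0.2,-0.2,-0.2,-0.2,-0.2,-0.2]}'
python3 - <<'E'
from h import *
s=robot.sense(); print(s['q'],s['position'],s['orientation'])
cv2.imwrite('pics/w1.png',robot.get_image('wrist')[:,:,::-1])
c=cam('wrist',s); print(proj(c,(415,158.1,140)))
E
```

```text
time: 0.93
position: [258.4, 385.4, 219.0]
orientation: [-180.0, -0.0, -170.7]
ft_force: [0.2, 0.6, 0.7]
width: 93.8
grasp_force: 0.0
time: 1.77
position: [415.5, 158.4, 219.0]
orientation: [180.0, -0.1, -171.0]
ft_force: [-1.0, 0.6, -0.2]
width: 56.8
grasp_force: 0.0
[ 9.67306535e+00 -4.43797043e+00  1.05653426e+02  1.96584224e-02
  7.88503921e+01 -8.93338740e+01] [415.46845822 158.37149091 219.02637572] [ 1.79981484e+02 -6.60683992e-02 -1.70996862e+02]
[322.97083399 252.79620252]
```

View pics/w1.png

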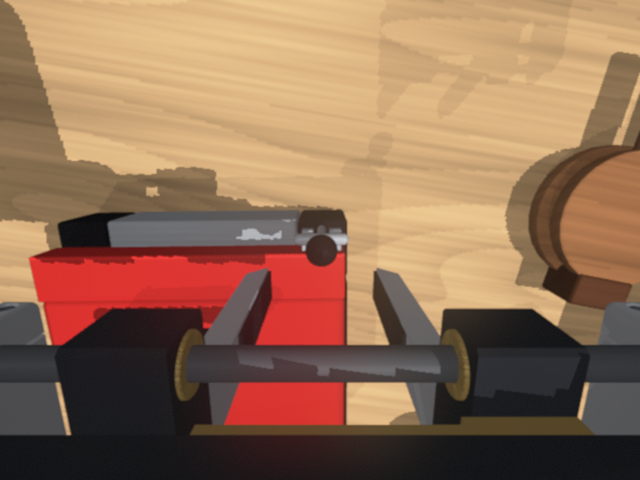

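The knob is at (321,250), predicted (323,253), and it lies between the fingers. Next: descend and grip it.

```bash
python3 -m creep '{"turn":[[0,0,0],[0,0,0],[0,0,0],[0,0,0],[0,0,0],[0,0,0],[0,0,0],[0,0,0],[0,0,0]],"delta_pos":[[0,0,27],[0,0,27],[0,0,27],[0,0,0],[0,0,0],[0,0,0],[0,0,0],[0,0,0],[0,0,0]],"grip":[-0.2,-0.2,-0.2,-0.2,1,1,1,1,1]}' 15
python3 - <<'E'
import numpy as np
R=90;p=None
for a in np.arange(0,1.31,0.1):
    x,z=-R*np.sin(a),R*np.cos(a)
    if p: print(round(a,2),'tool dx',round(-(x-p[0]),1),'dz',round(-(z-p[1]),1))
    p=(x,z)
E
```

```text
time: 2.57
position: [416.3, 159.8, 140.0]
orientation: [-180.0, 0.2, -170.7]
ft_force: [1.3, -5.4, 3.4]
width: 26.5
grasp_force: 3.2
0.1 tool dx 9.0 dz 0.4
0.2 tool dx 8.9 dz 1.3
0.3 tool dx 8.7 dz 2.2
0.4 tool dx 8.5 dz 3.1
0.5 tool dx 8.1 dz 3.9
0.6 tool dx 7.7 dz 4.7
0.7 tool dx 7.2 dz 5.4
0.8 tool dx 6.6 dz 6.1
0.9 tool dx 5.9 dz 6.8
1.0 tool dx 5.2 dz 7.3
1.1 tool dx 4.5 dz 7.8
1.2 tool dx 3.7 dz 8.2
1.3 tool dx 2.8 dz 8.5
```

```bash
python3 -m creep '{"turn":[[0,0,0],[0,0,0],[0,0,0],[0,0,0],[0,0,0],[0,0,0],[0,0,0],[0,0,0]],"delta_pos":[[0,0,0],[0,0,0],[9,0,0.4],[8.9,0,1.3],[8.7,0,2.2],[8.5,0,3.1],[8.1,0,3.9],[7.7,0,4.7]],"grip":[1,1,1,1,1,1,1,1]}' 15
python3 -m creep '{"turn":[[0,0,0],[0,0,0],[0,0,0],[0,0,0],[0,0,0],[0,0,0],[0,0,0]],"delta_pos":[[7.2,0,5.4],[6.6,0,6.1],[5.9,0,6.8],[5.2,0,7.3],[4.5,0,7.8],[3.7,0,8.2],[0,0,0]],"grip":[1,1,1,1,1,1,1]}'
```

```text
time: 3.23
position: [367.1, 149.8, 124.7]
orientation: [-179.7, 0.3, -170.7]
ft_force: [1.7, -5.3, 4.3]
width: 22.8
grasp_force: 15.0
time: 3.82
position: [332.4, 144.0, 80.8]
orientation: [-179.7, 0.0, -170.7]
ft_force: [0.9, -7.8, -1.9]
width: 23.0
grasp_force: 15.0
```

```bash
python3 -m creep '{"turn":[[0,0,0],[0,0,0],[0,0,0]],"delta_pos":[[1.6,0,4.2],[1,0,3],[0,0,0]],"grip":[1,1,1]}'
```

```text
time: 4.07
position: [330.0, 143.6, 74.1]
orientation: [-179.7, 0.0, -170.7]
ft_force: [1.1, -8.5, -1.8]
width: 22.6
grasp_force: 15.0
```

```bash
python3 -m creep '{"turn":[[0,0,0],[0,0,0],[0,0,0]],"delta_pos":[[0.7,0,2],[0.7,0,2],[0,0,0]],"grip":[1,1,1]}'
```

```text
time: 4.32
position: [329.6, 143.5, 71.2]
orientation: [-179.7, 0.1, -170.7]
ft_force: [-0.0, -9.2, 4.7]
width: 22.8
grasp_force: 15.0
```

```bash
python3 -m creep '{"turn":[[0,0,0],[0,0,0],[0,0,0],[0,0,0],[0,0,0],[0,0,0],[0,0,0],[0,0,0]],"delta_pos":[[0,0,0],[0,0,0],[0,0,0],[0,0,0],[0,0,-37],[0,0,-37],[0,0,-37],[0,0,-37]],"grip":[-0.1,-0.1,-0.1,-0.1,-0.1,-0.1,-1,-1]}'
python3 -m creep '{"turn":[[0,0,0.1208],[0,0,0.1208],[0,0,0.1208],[0,0,0.1208],[0,0,0.1208],[0,0,0.1208],[0,0,0.1208],[0,0,0.1208],[0,0,0.1208],[0,0,0.1208]],"delta_pos":[[0,0,0],[0,0,0],[0,0,0],[0,0,0],[0,0,0],[0,0,0],[0,0,0],[0,0,0],[0,0,0],[0,0,0]],"grip":[-1,-1,-1,-1,-1,-1,-1,-1,-1,-1]}'
python3 -m creep '{"turn":[[0,0,0.1208],[0,0,0.1208],[0,0,0.1208],[0,0,0],[0,0,0],[0,0,0],[0,0,0],[0,0,0],[0,0,0],[0,0,0]],"delta_pos":[[0,0,0],[0,0,0],[0,0,0],[-19,26,0],[-19,26,0],[-19,26,0],[-19,26,0],[-19,26,0],[-19,26,0],[0,0,0]],"grip":[-1,-1,-1,-1,-1,-1,-1,-1,-1,-1]}'
python3 - <<'E'
from h import *
s=robot.sense(); print(s['q'],s['position'],s['orientation'])
cv2.imwrite('pics/w2.png',robot.get_image('wrist')[:,:,::-1])
c=cam('wrist',s); print(proj(c,(502.5,55.8,141)),proj(c,(493.7,110.1,141)))
cv2.imwrite('pics/top2.png',cv2.resize(robot.get_image('top')[200:340,210:400,::-1],None,fx=4,fy=4))
y=np.radians(9.2);k=-140-90*np.sin(1.25)
P=(571.6+k*np.cos(y)-115*np.sin(y),67+k*np.sin(y)+115*np.cos(y),78.4);print(P,(proj(cam('top'),P)-[210,200])*4)
E
```

```text
time: 4.98
position: [327.6, 145.7, 219.5]
orientation: [180.0, -0.0, -170.7]
ft_force: [1.0, -0.4, 0.6]
width: 61.6
grasp_force: 0.0
time: 5.82
position: [328.0, 145.8, 217.9]
orientation: [-180.0, -0.0, 119.7]
ft_force: [0.1, 1.1, -0.2]
width: 93.7
grasp_force: 0.0
time: 6.65
position: [504.8, 55.7, 217.7]
orientation: [179.9, 0.1, 99.1]
ft_force: [0.4, 0.4, 0.6]
width: 94.1
grasp_force: 0.0
[-3.44878953e+00  3.62356571e+00  9.78121444e+01 -4.97349510e-02
  7.84376275e+01 -1.25215402e+01] [504.76828489  55.65695978 217.66955971] [1.79886923e+02 7.50484442e-02 9.90825914e+01]
[320.04519423 250.74838283] [319.7862147  174.29198789]
(np.float64(330.7046443566061), np.float64(144.4820732825898), 78.4) [291.72948415 525.7408732 ]
```

View pics/w2.png

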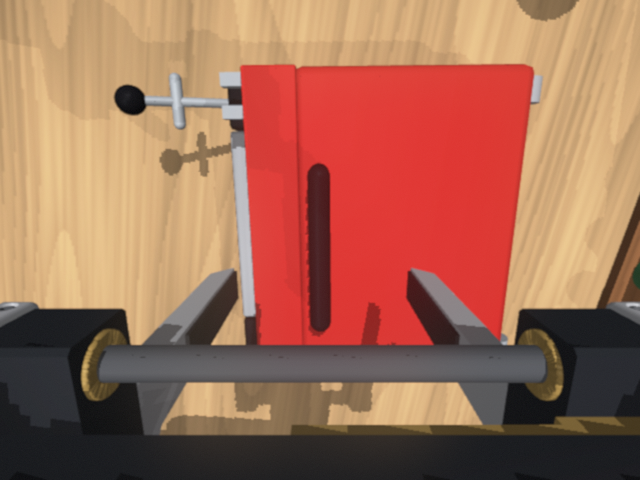

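View pics/top2.png

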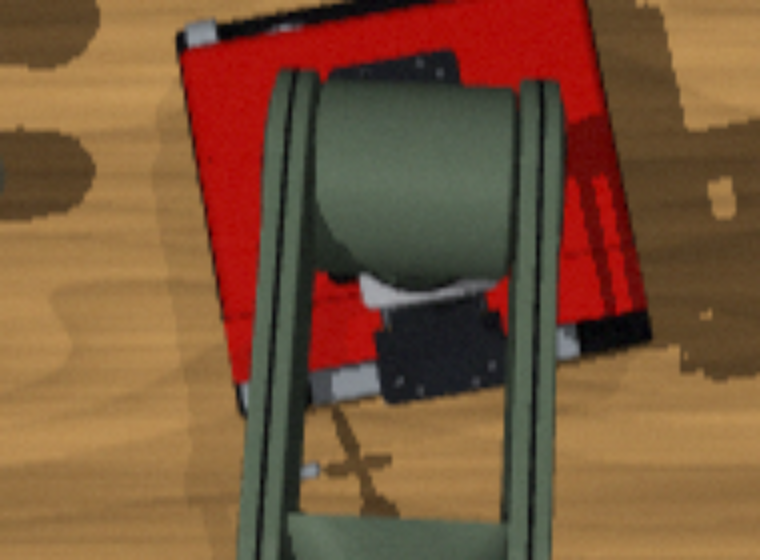

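The lever lies forward, with its knob at wrist pixel (130,99). The bar is centred at (318,249), predicted (320,250). Next: descend and grip the bar.

```bash
python3 -m creep '{"turn":[[0,0,0],[0,0,0],[0,0,0],[0,0,0],[0,0,0],[0,0,0],[0,0,0],[0,0,0],[0,0,0],[0,0,0]],"delta_pos":[[0,-3,20],[0,0,20],[0,0,21],[0,0,20],[0,0,0],[0,0,0],[0,0,0],[0,0,0],[0,0,0],[0,0,0]],"grip":[-0.5,-0.5,-0.5,-0.3,-0.3,0,0.2,0.4,1,1]}' 25
python3 -m creep '{"turn":[[0,0,0],[0,0,0],[0,0,0]],"delta_pos":[[0,0,0],[0,0,0],[0,0,0]],"grip":[1,1,1]}' 25
python3 - <<'E'
import numpy as np
# step with tool tilting with lid: increments in tool frame (y rearward, -z up at 0 tilt)
r=189; a0=np.arctan2(71,175); psi=0; t=0; f=lambda t:np.array([-r*np.cos(a0+t),r*np.sin(a0+t)])
for i in range(20):
    d=f(t+.03)-f(t); t+=.03
    print(round(t,2),'dx,dz maker',d.round(2))
E
```

```text
time: 7.58
position: [498.5, 57.7, 138.3]
orientation: [179.9, 0.0, 99.3]
ft_force: [-0.5, -0.4, -0.8]
width: 30.9
grasp_force: 0.0
time: 7.83
position: [502.4, 58.3, 138.1]
orientation: [179.3, 0.0, 99.2]
ft_force: [11.4, 3.0, -7.9]
width: 15.2
grasp_force: 25.0
0.03 dx,dz maker [2.21 5.22]
0.06 dx,dz maker [2.37 5.15]
0.09 dx,dz maker [2.52 5.08]
0.12 dx,dz maker [2.67 5.  ]
0.15 dx,dz maker [2.82 4.92]
0.18 dx,dz maker [2.97 4.83]
0.21 dx,dz maker [3.11 4.74]
0.24 dx,dz maker [3.25 4.65]
0.27 dx,dz maker [3.39 4.55]
0.3 dx,dz maker [3.52 4.44]
0.33 dx,dz maker [3.65 4.33]
0.36 dx,dz maker [3.78 4.22]
0.39 dx,dz maker [3.91 4.11]
0.42 dx,dz maker [4.03 3.99]
0.45 dx,dz maker [4.15 3.87]
0.48 dx,dz maker [4.26 3.74]
0.51 dx,dz maker [4.37 3.61]
0.54 dx,dz maker [4.48 3.48]
0.57 dx,dz maker [4.58 3.34]
0.6 dx,dz maker [4.68 3.2 ]
```

```bash
python3 -m creep '{"turn":[[0,0,0],[-0.04,0,0],[-0.04,0,0],[-0.04,0,0],[-0.04,0,0],[-0.04,0,0],[0,0,0]],"delta_pos":[[0,3,0],[0,2.7,-7],[0,2.7,-7],[0,2.7,-7],[0,2.7,-7],[0,2.7,-7],[0,0,0]],"grip":[1,1,1,1,1,1,1]}' 25
```

```text
time: 8.42
position: [517.8, 60.4, 174.9]
orientation: [167.4, 0.0, 99.1]
ft_force: [23.6, 4.0, -17.2]
width: 15.3
grasp_force: 25.0
```

```bash
python3 -m creep '{"turn":[[0,0,0],[0,0,0]],"delta_pos":[[0,3.5,1.4],[0,0,0]],"grip":[1,1]}' 25
```

```text
time: 8.58
position: [517.2, 60.3, 173.5]
orientation: [168.2, 0.1, 99.2]
ft_force: [6.1, 0.4, -1.5]
width: 15.3
grasp_force: 25.0
```

```bash
python3 -m creep '{"turn":[[-0.03,0,0],[-0.03,0,0],[0,0,0]],"delta_pos":[[0,2.8,-5.0],[0,2.8,-5.0],[0,0,0]],"grip":[1,1,1]}' 25
```

```text
time: 8.83
position: [521.5, 61.1, 182.8]
orientation: [164.5, 0.0, 99.2]
ft_force: [21.8, 2.7, -19.1]
width: 15.5
grasp_force: 25.0
```

```bash
python3 -m creep '{"turn":[[-0.03,0,0],[-0.02,0,0],[0,0,0]],"delta_pos":[[0,2.5,-5.0],[0,1.6,-3.5],[0,0,0]],"grip":[1,1,1]}' 25
```

```text
time: 9.08
position: [522.4, 61.5, 191.1]
orientation: [161.8, -0.0, 99.1]
ft_force: [23.6, 3.2, -22.6]
width: 15.4
grasp_force: 25.0
```

```bash
python3 -m creep '{"turn":[[0,0,0],[0,0,0]],"delta_pos":[[0,2,4],[0,0,0]],"grip":[1,1]}' 25
python3 - <<'E'
from h import *
s=robot.sense(); print(s['position'],s['orientation'],s['ft_force'],s['wrist_torque'])
cv2.imwrite('pics/w3.png',robot.get_image('wrist')[:,:,::-1])
E
```

```text
time: 9.25
position: [520.7, 61.3, 187.9]
orientation: [162.6, 0.0, 99.3]
ft_force: [-2.5, -2.0, 0.1]
width: 15.0
grasp_force: 25.0
[520.71918116  61.29295866 187.90903432] [1.62592570e+02 2.16081816e-02 9.93003407e+01] [-2.45090216 -2.01526775  0.05476876] [-0.45462566  0.67393437 -0.03451093]
```

View pics/w3.png

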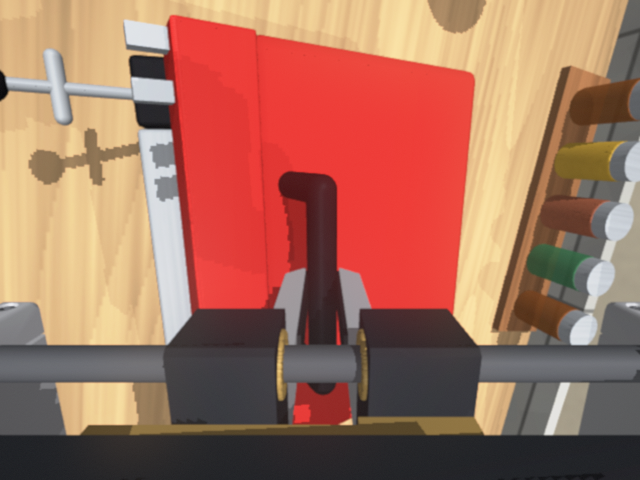

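```bash
cat >> h.py <<'E'
y=np.radians(9.2); MO=np.array([571.6,67.0])
def M(p): return np.array([MO[0]+p[0]*np.cos(y)-p[1]*np.sin(y),MO[1]+p[0]*np.sin(y)+p[1]*np.cos(y),p[2]])
def lid(p,t):
    a,b=p[0]-105,p[2]-70; return M((105+a*np.cos(t)+b*np.sin(t),p[1],70-a*np.sin(t)+b*np.cos(t)))
def inm(P):
    d=np.array(P[:2])-MO; return np.array([d[0]*np.cos(y)+d[1]*np.sin(y),-d[0]*np.sin(y)+d[1]*np.cos(y),P[2]])
E
python3 - <<'E'
from h import *
s=robot.sense(); c=cam('wrist',s)
for t in [.2,.25,.3,.34,.36,.4]: print(t,[proj(c,lid(p,t)).round() for p in [(-128,135,105),(100,135,105),(-70,55,141)]],inm(lid((-70,0,141),t)).round(1))
E
```

```text
0.2 [array([168.,  14.]), array([485.,  71.]), array([314., 187.])] [-52.4   0.  174.4]
0.25 [array([176.,   6.]), array([487.,  71.]), array([329., 188.])] [-47.   -0.  182.1]
0.3 [array([186.,  -3.]), array([488.,  71.]), array([345., 189.])] [-41.2   0.  189.5]
0.34 [array([196., -11.]), array([489.,  72.]), array([359., 190.])] [-36.3   0.  195.3]
0.36 [array([201., -15.]), array([490.,  72.]), array([366., 190.])] [-33.8  -0.  198.1]
0.4 [array([214., -23.]), array([491.,  72.]), array([382., 191.])] [-28.5  -0.  203.5]
```

The lid stands at about 0.21 rad (lid corners at (172,17) and (472,72)). I tilted the tool the wrong way and the bar crept down to the pad tips. I'll open, back off, straighten and regrip with the tool vertical.

```bash
python3 -m creep '{"turn":[[0,0,0],[0,0,0],[0,0,0],[0,0,0],[0,0,0],[0,0,0],[0.078,0,0],[0.078,0,0],[0.078,0,0],[0.073,0,0]],"delta_pos":[[0,0,0],[0,0,0],[0,0,0],[0,0,-20],[0,0,-20],[0,0,-10],[0,0,0],[0,0,0],[0,0,0],[0,0,0]],"grip":[-0.3,-0.3,-0.3,-0.3,-0.3,-0.3,-0.3,-0.3,-0.3,-0.3]}' 25
python3 -m creep '{"turn":[[0,0,0]],"delta_pos":[[0,0,0]],"grip":[-0.3]}'
python3 - <<'E'
from h import *
s=robot.sense(); im=robot.get_image('wrist')[:,:,::-1]; cv2.imwrite('pics/w4.png',im); c=cam('wrist',s)
print(s['position'],s['orientation'],inm(s['position']))
for t in [.18,.2,.22,.25,.3]: print(t,[proj(c,lid(p,t)).round() for p in [(-128,135,105),(100,135,105),(-70,60,141),(-70,0,141)]],lid((-70,0,141),t).round(1),inm(lid((-70,0,141),t)).round(1))
E
```

```text
time: 10.13
position: [508.4, 59.4, 238.0]
orientation: [179.9, 0.0, 99.3]
ft_force: [0.7, 0.4, 0.8]
width: 61.0
grasp_force: 0.0
time: 10.22
position: [510.1, 59.5, 237.1]
orientation: [179.8, 0.0, 99.3]
ft_force: [0.0, -0.5, -0.3]
width: 61.1
grasp_force: 0.0
[510.08927203  59.53312217 237.05502741] [1.79809306e+02 1.80497336e-03 9.92816904e+01] [-61.91328357   2.46358235 237.05502741]
0.18 [array([241.,  58.]), array([534.,  73.]), array([335., 172.]), array([334., 259.])] [517.8  58.3 171.2] [-54.5  -0.  171.2]
0.2 [array([241.,  56.]), array([535.,  73.]), array([338., 172.]), array([337., 260.])] [519.9  58.6 174.4] [-52.4   0.  174.4]
0.22 [array([243.,  54.]), array([536.,  73.]), array([341., 173.]), array([340., 262.])] [522.   59.  177.5] [-50.3   0.  177.5]
0.25 [array([244.,  51.]), array([537.,  73.]), array([347., 173.]), array([345., 264.])] [525.2  59.5 182.1] [-47.   -0.  182.1]
0.3 [array([249.,  46.]), array([539.,  73.]), array([357., 174.]), array([355., 267.])] [530.9  60.4 189.5] [-41.2   0.  189.5]
```

View pics/w4.png

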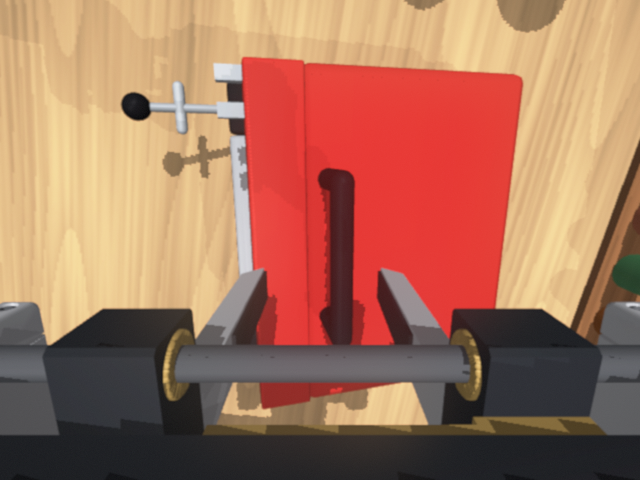

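Bar at column 342, lid corner at (243,58): θ ≈ 0.21. Regripping vertically.

```bash
python3 -m creep '{"turn":[[0,0,0],[0,0,0],[0,0,0],[0,0,0],[0,0,0],[0,0,0],[0,0,0],[0,0,0],[0,0,0],[0,0,0]],"delta_pos":[[0,11,0],[0,0,22],[0,0,22],[0,0,22],[0,0,0],[0,0,0],[0,0,0],[0,0,0],[0,0,0],[0,0,0]],"grip":[-0.3,-0.3,-0.3,-0.3,-0.3,0.3,1,1,1,1]}' 30
python3 -m creep '{"turn":[[0,0,0],[0,0,0]],"delta_pos":[[0,0,0],[0,0,0]],"grip":[1,1]}'
```

```text
time: 11.1
position: [519.6, 61.1, 172.3]
orientation: [179.7, 0.0, 99.3]
ft_force: [0.7, 0.1, 0.2]
width: 30.9
grasp_force: 0.0
time: 11.27
position: [521.5, 61.4, 171.7]
orientation: [179.4, 0.0, 99.2]
ft_force: [12.8, 1.8, -8.2]
width: 18.0
grasp_force: 6.2
```

```bash
python3 -m creep '{"turn":[[0,0,0],[0,0,0],[0,0,0],[0,0,0]],"delta_pos":[[0,1.5,1],[0,0,0],[0,0,0],[0,0,0]],"grip":[1,1,1,1]}'
```

```text
time: 11.6
position: [521.9, 61.5, 170.5]
orientation: [179.6, 0.0, 99.3]
ft_force: [5.9, 1.5, -2.2]
width: 15.4
grasp_force: 30.0
```

```bash
python3 -m creep '{"turn":[[0,0,0],[0,0,0],[0,0,0],[0,0,0]],"delta_pos":[[0,3.1,-4.8],[0,3.2,-4.7],[0,3.4,-4.6],[0,0,0]],"grip":[1,1,1,1]}'
```

```text
time: 11.93
position: [529.6, 62.9, 181.5]
orientation: [179.9, -0.0, 99.3]
ft_force: [6.1, 0.2, -10.6]
width: 15.0
grasp_force: 30.0
```

```bash
python3 -m creep '{"turn":[[0,0,0],[0,0,0],[0,0,0]],"delta_pos":[[0,3.7,-4.4],[0,2.6,-2.8],[0,0,0]],"grip":[1,1,1]}'
```

```text
time: 12.18
position: [534.5, 63.7, 187.8]
orientation: [-179.9, -0.0, 99.3]
ft_force: [6.1, -0.2, -12.4]
width: 15.2
grasp_force: 30.0
```

```bash
python3 -m creep '{"turn":[[0,0,0],[0,0,0]],"delta_pos":[[0,2.4,-2],[0,0,0]],"grip":[1,1]}'
```

```text
time: 12.35
position: [536.2, 64.0, 189.8]
orientation: [-179.8, -0.0, 99.3]
ft_force: [4.2, 0.7, -15.0]
width: 15.3
grasp_force: 30.0
```

```bash
python3 -m creep '{"turn":[[0,0,0],[0,0,0]],"delta_pos":[[0,1.8,-1.5],[0,0,0]],"grip":[1,1]}'
```

```text
time: 12.52
position: [538.8, 64.4, 192.8]
orientation: [-179.9, -0.0, 99.3]
ft_force: [4.5, -0.7, -17.1]
width: 15.1
grasp_force: 30.0
```

```bash
python3 -m creep '{"turn":[[0,0,0],[0,0,0]],"delta_pos":[[0,1.5,-0.5],[0,0,0]],"grip":[1,1]}'
```

```text
time: 12.68
position: [539.3, 64.5, 193.4]
orientation: [-179.8, -0.0, 99.3]
ft_force: [-0.2, -1.7, -18.7]
width: 15.1
grasp_force: 30.0
```

```bash
python3 -m creep '{"turn":[[0,0,0],[0,0,0]],"delta_pos":[[0,1.5,-1],[0,0,0]],"grip":[1,1]}'
```

```text
time: 12.85
position: [540.2, 64.7, 194.4]
orientation: [-179.7, -0.0, 99.3]
ft_force: [-3.3, -2.3, -19.2]
width: 15.2
grasp_force: 30.0
```

The resistance has climbed and θ ≈ 0.365: it's at the stop. Letting go and looking.

```bash
python3 -m creep '{"turn":[[0,0,0],[0,0,0],[0,0,0],[0,0,0],[0,0,0],[0,0,0],[0,0,0],[0,0,0]],"delta_pos":[[0,0,1],[0,0,0],[0,0,0],[0,0,0],[0,0,-20],[0,0,-30],[0,0,-30],[0,0,0]],"grip":[-0.2,-0.2,-0.2,-0.2,-0.2,-0.2,1,1]}'
python3 - <<'E'
from h import *
s=robot.sense(); im=robot.get_image('wrist')[:,:,::-1]; cv2.imwrite('pics/w5.png',im); c=cam('wrist',s)
print(s['q'],s['position'],s['orientation'],inm(s['position']))
for t in [.3,.33,.36,.39]: print(t,[proj(c,lid(p,t)).round() for p in [(-128,135,105),(-70,60,141),(-70,0,141)]])
E
```

```text
time: 13.52
position: [549.0, 65.3, 286.3]
orientation: [178.6, 0.2, 99.3]
ft_force: [0.7, -0.7, 1.2]
width: 44.9
grasp_force: 0.0
[-2.23748839e+00  5.61382522e+00  8.75384266e+01  8.43175667e-02
  8.54760606e+01 -1.15172600e+01] [548.99470988  65.29708865 286.34670175] [178.63911991   0.19135388  99.27185459] [-22.58676515   1.93315508 286.34670175]
0.3 [array([205.,  64.]), array([295., 169.]), array([297., 247.])]
0.33 [array([207.,  62.]), array([300., 169.]), array([301., 248.])]
0.36 [array([209.,  60.]), array([305., 170.]), array([306., 250.])]
0.39 [array([211.,  57.]), array([310., 170.]), array([311., 251.])]
```

View pics/w5.png

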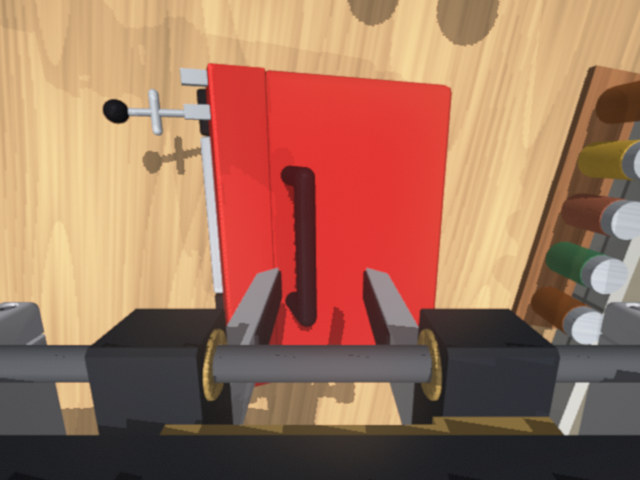

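θ ≈ 0.35, with the bar at column 305. Next: turn the closed fingers, move in front, and tilt 40°.

```bash
python3 -m creep '{"turn":[[0,0,-0.1208],[0,0,-0.1208],[0,0,-0.1208],[0,0,-0.1208],[0,0,-0.1208],[0,0,-0.1208],[0,0,-0.1208],[0,0,-0.1208],[0,0,-0.1208],[0,0,-0.1208]],"delta_pos":[[0,0,0],[0,0,0],[0,0,0],[0,0,0],[0,0,0],[0,0,0],[0,0,0],[0,0,0],[0,0,0],[0,0,0]],"grip":[1,1,1,1,1,1,1,1,1,1]}' 20
python3 -m creep '{"turn":[[0,0,-0.1208],[0,0,-0.1208],[0,0,-0.1208],[0,0,0],[0,0,0],[0,0,0],[0,0,0],[0,0,0],[0,0,0],[0,0,0]],"delta_pos":[[0,0,0],[0,0,0],[0,0,0],[31.5,-14.8,4],[31.5,-14.8,4],[31.5,-14.8,4],[31.5,-14.8,4],[31.5,-14.8,4],[0,0,0],[0,0,0]],"grip":[1,1,1,1,1,1,1,1,1,1]}'
python3 -m creep '{"turn":[[0,-0.1163,0],[0,-0.1163,0],[0,-0.1163,0],[0,-0.1163,0],[0,-0.1163,0],[0,-0.1163,0],[0,0,0],[0,0,0]],"delta_pos":[[0,0,0],[0,0,0],[0,0,0],[0,0,0],[0,0,0],[0,0,0],[0,0,0],[0,0,0]],"grip":[1,1,1,1,1,1,1,1]}'
python3 - <<'E'
from h import *
s=robot.sense(); R=Ro.from_euler('xyz',s['orientation'],degrees=True).as_matrix()
print(s['q'],s['position'],inm(s['position']),'z',R[:,2])
for n,t in [('stage',M((-164,-72,148))),('in',M((-113,-72,87)))]: print(n,t,R.T@(t-s['position']))
E
```

```text
time: 14.4
position: [543.7, 65.3, 276.1]
orientation: [179.9, 0.3, 168.8]
ft_force: [0.2, 0.1, -0.2]
width: 0.3
grasp_force: 0.0
time: 15.23
position: [399.2, -33.8, 255.4]
orientation: [-180.0, 0.3, -170.9]
ft_force: [0.6, 0.0, -0.1]
width: 0.6
grasp_force: 0.0
time: 15.9
position: [399.0, -34.6, 255.0]
orientation: [-180.0, 40.1, -171.0]
ft_force: [0.8, 0.7, 0.1]
width: 0.6
grasp_force: 0.0
[ -44.73461368  -43.7444322   135.06894998   34.45849139   66.47411372
 -151.47019659] [399.01123209 -34.57303107 254.98088491] [-186.6082486   -72.67272532  254.98088491] z [ 0.63619486  0.09996094 -0.76502543]
stage [421.22109804 -30.29432587 148.        ] [51.60207374  0.8030201  96.40060345]
in [471.56504756 -22.14038529  87.        ] [ 51.87010607   1.04392938 175.91079223]
```

```bash
python3 -m creep '{"turn":[[0,0,0],[0,0,0],[0,0,0],[0,0,0],[0,0,0]],"delta_pos":[[13,0,24],[13,0,24],[13,0,24],[13,0.8,24],[0,0,0]],"grip":[1,1,1,1,1]}' 20
python3 -m creep '{"turn":[[0,0,0],[0,0,0],[0,0,0],[0,0,0],[0,0,0],[0,0,0]],"delta_pos":[[0,0,20],[0,0,20],[0,0,20],[0,0,17],[0,0,0],[0,0,0]],"grip":[1,1,1,1,1,1]}'
python3 - <<'E'
from h import *
s=robot.sense(); R=Ro.from_euler('xyz',s['orientation'],degrees=True).as_matrix()
print(s['q'],inm(s['position']),'tip',inm(s['position']+14*R[:,2])-[-120,0,62],s['ft_force'])
cv2.imwrite('pics/w6.png',robot.get_image('wrist')[:,:,::-1])
E
```

```text
time: 16.32
position: [425.3, -25.7, 147.4]
orientation: [179.4, 39.3, -170.8]
ft_force: [-0.4, 0.0, -0.7]
width: 0.7
grasp_force: 0.0
time: 16.82
position: [478.2, -9.0, 106.2]
orientation: [-179.6, 38.8, -171.0]
ft_force: [0.1, -0.1, 0.2]
width: 0.3
grasp_force: 0.0
[ -26.08105894  -11.04734982  136.66613692   46.71579212   29.07632258
 -161.45565973] [-104.35540625  -60.05461047  106.15025381] tip [ 24.40714763 -60.18734468  33.23237714] [ 0.10720888 -0.12548094  0.202054  ]
```

Joint 6 hit its range limit (q6 −161.5), so the fingers aren't where commanded. I'll back out and make a half turn about the tool axis, which gives the same finger shape with q6 near +20.

```bash
python3 -m creep '{"turn":[[0,0,0],[0,0,0],[0,0,0],[0,0,0],[0,0,0.1208],[0,0,0.1208],[0,0,0.1208],[0,0,0.1208],[0,0,0.1208],[0,0,0.1208]],"delta_pos":[[0,0,-25],[0,0,-25],[0,0,-25],[-10,0,-25],[0,0,0],[0,0,0],[0,0,0],[0,0,0],[0,0,0],[0,0,0]],"grip":[1,1,1,1,1,1,1,1,1,1]}' 20
python3 -m creep '{"turn":[[0,0,0.1208],[0,0,0.1208],[0,0,0.1208],[0,0,0.1208],[0,0,0.1208],[0,0,0.1208],[0,0,0.1208],[0,0,0.1208],[0,0,0.1208],[0,0,0.1208]],"delta_pos":[[0,0,0],[0,0,0],[0,0,0],[0,0,0],[0,0,0],[0,0,0],[0,0,0],[0,0,0],[0,0,0],[0,0,0]],"grip":[1,1,1,1,1,1,1,1,1,1]}'
python3 -m creep '{"turn":[[0,0,0.1208],[0,0,0.1208],[0,0,0.1208],[0,0,0.1208],[0,0,0.1208],[0,0,0.1208],[0,0,0.1208],[0,0,0.1208],[0,0,0.1208],[0,0,0.034]],"delta_pos":[[0,0,0],[0,0,0],[0,0,0],[0,0,0],[0,0,0],[0,0,0],[0,0,0],[0,0,0],[0,0,0],[0,0,0]],"grip":[1,1,1,1,1,1,1,1,1,1]}'
python3 - <<'E'
from h import *
s=robot.sense(); R=Ro.from_euler('xyz',s['orientation'],degrees=True).as_matrix()
print(s['q'],s['position'],inm(s['position']),R)
Y=Ro.from_euler('z',9.2,degrees=True); T=np.column_stack([Y.apply([np.cos(.698),0,np.sin(.698)]),Y.apply([0,-1,0]),Y.apply([np.sin(.698),0,-np.cos(.698)])])
print('turn needed',Ro.from_matrix(R.T@T).as_rotvec())
for n,t in [('stage',M((-164,-72,148))),('in',M((-113,-72,87)))]: print(n,t,T.T@(t-s['position']))
E
```

```text
time: 17.7
position: [421.7, -18.4, 190.6]
orientation: [152.1, 28.1, 139.5]
ft_force: [0.2, -0.1, 0.3]
width: 0.2
grasp_force: 0.0
time: 18.53
position: [421.7, -18.4, 190.5]
orientation: [143.0, -12.6, 81.7]
ft_force: [-0.1, 0.2, -0.3]
width: 0.5
grasp_force: 0.0
time: 19.37
position: [421.7, -18.4, 190.5]
orientation: [175.6, -38.6, 14.8]
ft_force: [-0.4, -0.2, -0.3]
width: 0.2
grasp_force: 0.0
[-34.72738018 -34.20712074 138.30601426  33.35557801  50.41095618
  26.20332353] [421.6940663 -18.393278  190.4633086] [-161.63036221  -60.32766278  190.4633086 ] [[ 0.75585836  0.20896198  0.62049418]
 [ 0.19969519 -0.97612362  0.08546647]
 [ 0.62353826  0.05930916 -0.7795399 ]]
turn needed [0.01401894 0.02182746 0.07651497]
stage [421.22109804 -30.29432587 148.        ] [-29.10605278  11.67233722  31.00944134]
in [471.56504756 -22.14038529  87.        ] [-29.23735873  11.67233722 110.52033845]
```

```bash
python3 -m creep '{"turn":[[0.014,0.022,0.0765],[0,0,0],[0,0,0],[0,0,0],[0,0,0],[0,0,0],[0,0,0],[0,0,0],[0,0,0],[0,0,0]],"delta_pos":[[0,0,0],[-14.5,6,15.5],[-14.5,6,15.5],[0,0,0],[0,0,20],[0,0,20],[0,0,20],[0,0,15],[0,0,0],[0,0,0]],"grip":[1,1,1,1,1,1,1,1,1,1]}' 20
python3 - <<'E'
from h import *
s=robot.sense(); R=Ro.from_euler('xyz',s['orientation'],degrees=True).as_matrix()
print(s['q'],inm(s['position']),R[:,2],'tip',inm(s['position']+14*R[:,2])-[-120,0,62],s['ft_force'])
cv2.imwrite('pics/w6.png',robot.get_image('wrist')[:,:,::-1])
E
```

```text
time: 20.2
position: [472.3, -22.6, 91.4]
orientation: [-179.9, -39.7, 9.5]
ft_force: [-0.3, 0.7, -0.6]
width: 0.5
grasp_force: 0.0
[-30.7663193   -8.80676378 138.02951605  55.21308174  30.33032997
   5.728801  ] [-112.38300209  -72.56257542   91.42210716] [ 0.6301644   0.10751167 -0.76898249] tip [ 16.56645905 -72.48729416  18.65635228] [-0.2604827   0.67805282 -0.60070802]
```

```bash
python3 -m creep '{"turn":[[0,0,0],[0,0,0],[0,0,0],[0,0,0],[0,0,0],[0,0,0]],"delta_pos":[[-1.3,-4,1.5],[0,-4,0],[0,-4,0],[0,-4,0],[0,-2,0],[0,0,0]],"grip":[1,1,1,1,1,1]}' 20
python3 -m creep '{"turn":[[0,0,0],[0,0,0],[0,0,0],[0,0,0]],"delta_pos":[[0,-2.5,0],[0,-2.5,0],[0,-2.5,0],[0,0,0]],"grip":[1,1,1,1]}'
```

```text
time: 20.75
position: [468.6, -4.6, 88.5]
orientation: [-179.9, -39.7, 9.5]
ft_force: [-0.3, -0.5, 0.2]
width: 0.2
grasp_force: 0.0
time: 21.08
position: [467.3, 2.6, 88.2]
orientation: [-179.9, -39.7, 9.5]
ft_force: [-0.9, -0.6, -0.3]
width: 0.6
grasp_force: 0.0
```

```bash
python3 -m creep '{"turn":[[0,0,0],[0,0,0],[0,0,0],[0,0,0]],"delta_pos":[[0,-2.5,0],[0,-2.5,0],[0,-2.5,0],[0,0,0]],"grip":[1,1,1,1]}'
```

```text
time: 21.42
position: [466.1, 10.0, 88.3]
orientation: [-179.9, -39.7, 9.5]
ft_force: [-0.8, 0.3, -0.5]
width: 0.6
grasp_force: 0.0
```

```bash
python3 -m creep '{"turn":[[0,0,0],[0,0,0],[0,0,0],[0,0,0]],"delta_pos":[[0,-2.5,0],[0,-2.5,0],[0,-2.5,0],[0,0,0]],"grip":[1,1,1,1]}'
```

```text
time: 21.75
position: [464.9, 17.4, 88.3]
orientation: [-179.9, -39.7, 9.5]
ft_force: [-0.2, -0.5, -0.7]
width: 0.4
grasp_force: 0.0
```

```bash
python3 -m creep '{"turn":[[0,0,0],[0,0,0],[0,0,0],[0,0,0]],"delta_pos":[[0,-2.5,0],[0,-2.5,0],[0,-2.5,0],[0,0,0]],"grip":[1,1,1,1]}'
```

```text
time: 22.08
position: [463.6, 24.8, 88.3]
orientation: [-179.9, -39.7, 9.5]
ft_force: [-0.6, -0.6, -0.4]
width: -0.0
grasp_force: 0.0
```

```bash
python3 -m creep '{"turn":[[0,0,0],[0,0,0],[0,0,0],[0,0,0]],"delta_pos":[[0,-2.5,0],[0,-2.5,0],[0,-2.5,0],[0,0,0]],"grip":[1,1,1,1]}'
```

```text
time: 22.42
position: [462.4, 32.2, 88.3]
orientation: [-179.9, -39.7, 9.5]
ft_force: [-0.7, -0.8, -0.9]
width: 0.2
grasp_force: 0.0
```

```bash
python3 -m creep '{"turn":[[0,0,0],[0,0,0],[0,0,0],[0,0,0]],"delta_pos":[[0,-2.5,0],[0,-2.5,0],[0,-2.5,0],[0,0,0]],"grip":[1,1,1,1]}'
```

```text
time: 22.75
position: [461.2, 39.6, 88.4]
orientation: [-179.9, -39.7, 9.5]
ft_force: [0.6, 0.2, 0.9]
width: 0.5
grasp_force: 0.0
```

```bash
python3 -m creep '{"turn":[[0,0,0],[0,0,0],[0,0,0],[0,0,0]],"delta_pos":[[0,-2.5,0],[0,-2.5,0],[0,-2.5,0],[0,0,0]],"grip":[1,1,1,1]}'
```

```text
time: 23.08
position: [459.9, 47.0, 88.4]
orientation: [-179.9, -39.7, 9.5]
ft_force: [-1.2, 0.6, -0.1]
width: 0.4
grasp_force: 0.0
```

```bash
python3 -m creep '{"turn":[[0,0,0],[0,0,0],[0,0,0],[0,0,0]],"delta_pos":[[0,-2.5,0],[0,-2.5,0],[0,-2.5,0],[0,0,0]],"grip":[1,1,1,1]}'
```

```text
time: 23.42
position: [458.7, 54.4, 88.4]
orientation: [-179.9, -39.7, 9.5]
ft_force: [0.4, -0.9, 0.5]
width: 0.4
grasp_force: 0.0
```

```bash
python3 -m creep '{"turn":[[0,0,0],[0,0,0],[0,0,0],[0,0,0]],"delta_pos":[[0,-2.5,0],[0,-2.5,0],[0,-2.5,0],[0,0,0]],"grip":[1,1,1,1]}'
```

```text
time: 23.75
position: [457.5, 61.8, 88.4]
orientation: [-179.9, -39.7, 9.5]
ft_force: [0.0, -0.7, -0.9]
width: 0.8
grasp_force: 0.0
```

```bash
python3 -m creep '{"turn":[[0,0,0],[0,0,0],[0,0,0],[0,0,0]],"delta_pos":[[0,-2.5,0],[0,-2.5,0],[0,-2.5,0],[0,0,0]],"grip":[1,1,1,1]}'
```

```text
time: 24.08
position: [456.7, 68.1, 88.6]
orientation: [179.9, -39.7, 9.5]
ft_force: [-0.8, -5.3, -0.1]
width: 0.4
grasp_force: 2.3
```

```bash
python3 -m creep '{"turn":[[0,0,0],[0,0,0],[0,0,0],[0,0,0]],"delta_pos":[[0,-2.5,0],[0,-2.5,0],[0,-1,0],[0,0,0]],"grip":[1,1,1,1]}'
```

```text
time: 24.42
position: [455.7, 74.3, 88.7]
orientation: [-180.0, -39.7, 9.5]
ft_force: [-0.5, -4.5, -0.5]
width: 0.6
grasp_force: 2.0
```

```bash
python3 -m creep '{"turn":[[0,0,0],[0,0,0],[0,0,0]],"delta_pos":[[0,-1.5,0],[0,-1.5,0],[0,0,0]],"grip":[1,1,1]}'
```

```text
time: 24.67
position: [455.1, 77.3, 88.6]
orientation: [-180.0, -39.7, 9.4]
ft_force: [-0.2, -5.0, -0.3]
width: 0.4
grasp_force: 2.5
```

```bash
python3 -m creep '{"turn":[[0,0,0],[0,0,0],[0,0,0]],"delta_pos":[[0,-1.5,0],[0,-1,0],[0,0,0]],"grip":[1,1,1]}'
```

```text
time: 24.92
position: [454.9, 79.0, 88.7]
orientation: [179.9, -39.8, 9.5]
ft_force: [-1.8, -9.4, 0.4]
width: 0.8
grasp_force: 4.2
```

```bash
python3 -m creep '{"turn":[[0,0,0],[0,0,0],[0,0,0]],"delta_pos":[[0,-1,0],[0,-0.5,0],[0,0,0]],"grip":[1,1,1]}'
```

```text
time: 25.17
position: [454.8, 79.8, 88.7]
orientation: [179.8, -39.8, 9.5]
ft_force: [-2.6, -10.3, 1.1]
width: 0.5
grasp_force: 5.4
```

The tab is at its stop: about 13 mm of travel and the force rose to 10 N. Next I back off to the right, then work out an under-lip push. The 40° finger's upper face carries the lip along its arc first, then the fingertip pushes the inner face.

```bash
python3 -m creep '{"turn":[[0,0,0],[0,0,0],[0,0,0],[0,0,0],[0,0,0]],"delta_pos":[[0,6,0],[0,7,0],[0,7,0],[0,7,0],[0,0,0]],"grip":[1,1,1,1,1]}'
python3 - <<'E'
from h import *
s=robot.sense(); R=Ro.from_euler('xyz',s['orientation'],degrees=True).as_matrix()
print(s['q'],inm(s['position']),s['ft_force'])
z=np.array([.643,-.766]);x=np.array([.766,.643])
def P(t):
    if t<=.87: return np.array([105-232*np.cos(t),70+232*np.sin(t)])+31*z-8*x
    return np.array([105-187*np.cos(t),70+187*np.sin(t)])-14*z-8*x
p=inm(s['position'])[[0,2]]
for t in [.30,.36,.42,.48,.54,.6,.66,.72,.78,.84,.9,.96,1.02,1.08,1.14,1.2,1.26,1.32,1.38,1.4]:
    q=P(t); d=q-p; p=q; print(round(t,2),q.round(1),'dx_t',round(d@x,1),'dz_t',round(d@z,1))
E
```

```text
time: 25.58
position: [459.0, 54.8, 88.7]
orientation: [-179.8, -39.7, 9.3]
ft_force: [-0.3, -0.5, 0.5]
width: 0.5
grasp_force: 0.0
[-15.42703588 -11.50176289 140.51486992  49.20209758  20.9405916
  23.18677231] [-113.06289241    5.9128798    88.72397361] [-0.26030293 -0.54637314  0.54394648]
0.3 [-102.8  109.7] dx_t 21.3 dz_t -9.5
0.36 [-98.3 122.8] dx_t 11.9 dz_t -7.2
0.42 [-93.  135.7] dx_t 12.3 dz_t -6.5
0.48 [-87.  148.2] dx_t 12.7 dz_t -5.7
0.54 [-80.2 160.4] dx_t 13.0 dz_t -4.9
0.6 [-72.7 172.1] dx_t 13.3 dz_t -4.1
0.66 [-64.5 183.4] dx_t 13.5 dz_t -3.3
0.72 [-55.6 194.1] dx_t 13.7 dz_t -2.5
0.78 [-46.1 204.3] dx_t 13.8 dz_t -1.7
0.84 [-36.  213.9] dx_t 13.9 dz_t -0.9
0.9 [-26.4 222.1] dx_t 12.7 dz_t -0.1
0.96 [-17.4 228.8] dx_t 11.2 dz_t 0.6
1.02 [ -8.  234.9] dx_t 11.1 dz_t 1.3
1.08 [  1.7 240.5] dx_t 11.0 dz_t 2.0
1.14 [ 11.8 245.5] dx_t 10.9 dz_t 2.6
1.2 [ 22.1 249.9] dx_t 10.7 dz_t 3.3
1.26 [ 32.7 253.6] dx_t 10.5 dz_t 3.9
1.32 [ 43.5 256.7] dx_t 10.3 dz_t 4.5
1.38 [ 54.4 259.2] dx_t 10.0 dz_t 5.2
1.4 [ 58.1 259.9] dx_t 3.3 dz_t 1.9
```

```bash
python3 -m creep '{"turn":[[0,0,0],[0,0,0],[0,0,0],[0,0,0],[0,0,0]],"delta_pos":[[10.6,0,-4.7],[10.7,0,-4.8],[6,0,-3.6],[5.9,0,-3.6],[0,0,0]],"grip":[1,1,1,1,1]}'
```

```text
time: 26.0
position: [473.7, 58.3, 123.4]
orientation: [-179.9, -39.7, 9.5]
ft_force: [-1.0, -0.3, -0.8]
width: 0.5
grasp_force: 0.0
```

```bash
python3 -m creep '{"turn":[[0,0,0],[0,0,0],[0,0,0],[0,0,0]],"delta_pos":[[4,0,-2.2],[4,0,-2.2],[4.3,0,-2.1],[0,0,0]],"grip":[1,1,1,1]}'; python3 -c "
from h import *; s=robot.sense(); print(s['q'],inm(s['position']))"
```

```text
time: 26.33
position: [476.8, 59.3, 133.8]
orientation: [-179.7, -39.4, 9.5]
ft_force: [-7.1, 0.9, -0.3]
width: 0.3
grasp_force: 2.9
[-13.44194386 -15.99981121 136.2617212   33.95746246  26.72531626
  40.88885537] [-94.78233721   7.58654339 133.8342514 ]
```

```bash
python3 -m creep '{"turn":[[0,0,0],[0,0,0],[0,0,0]],"delta_pos":[[2.5,0,-2.5],[2.5,0,-2.5],[0,0,0]],"grip":[1,1,1]}'; python3 -c "
from h import *; s=robot.sense(); print(s['ft_force'],s['wrist_torque'],inm(s['position']))
a=robot.get_image('side')[190:300,250:390,::-1]; b=robot.get_image('wrist')[:,:,::-1]
o=np.zeros((600,800,3),'uint8'); o[:330,:420]=cv2.resize(a,None,fx=3,fy=3); o[:285,420:]=cv2.resize(b,(380,285)); cv2.imwrite('pics/m.png',o[:330])"
```

```text
time: 26.58
position: [478.6, 58.9, 142.2]
orientation: [-179.8, -39.6, 9.4]
ft_force: [-6.4, 1.2, -1.5]
width: 0.1
grasp_force: 2.9
[-6.41725537  1.23412716 -1.50269374] [0.04720954 1.2822279  0.24719288] [-93.06953342   6.85398806 142.16503634]
```

View pics/m.png

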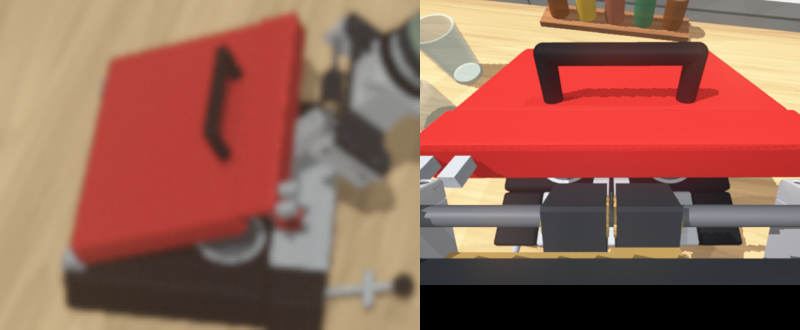

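The picture shows the lid raised with the fingers under its lip, the arm clear of everything else, and the red tab at about (290,220). The force is a steady 6.5 N while the tool rises, so the lid is moving. Continuing along the arc.

```bash
python3 -m creep '{"turn":[[0,0,0],[0,0,0],[0,0,0],[0,0,0],[0,0,0]],"delta_pos":[[8.5,0,-3],[8.7,0,-2.6],[8.8,0,-2.3],[8.8,0,-2],[0,0,0]],"grip":[1,1,1,1,1]}'; python3 -c "
from h import *; s=robot.sense(); print(s['ft_force'],s['wrist_torque'],inm(s['position']),s['q'])
im=robot.get_image('wrist')[:,:,::-1]; cv2.imwrite('pics/w8.png',im); c=cam('wrist',s)
hsv=cv2.cvtColor(im,cv2.COLOR_BGR2HSV); col=hsv[:,322]; d=np.where(col[:,2]<50)[0]; r=np.where((col[:,0]<8)&(col[:,1]>180)&(col[:,2]>100))[0]; print(d[:1],d[(d<200)][-1:],r.min(),r.max())
for t in [.4,.5,.6,.7]: print(t,proj(c,lid((-70,-2,141),t)).round(),proj(c,lid((-128,0,105),t)).round(),proj(c,lid((-128,0,70),t)).round())"
```

```text
time: 27.1
position: [500.5, 61.8, 174.0]
orientation: [-179.9, -39.8, 9.5]
ft_force: [-3.3, 0.6, -1.2]
width: 0.5
grasp_force: 1.6
[-3.34509256  0.57641053 -1.18756096] [0.01982306 0.89526204 0.18648836] [-71.00793555   6.23253734 173.99350472] [-11.7731086  -17.20484437 131.51802406  27.13750215  30.7346857
  49.58594941]
[] [] 125 301
0.4 [337. 191.] [334. 334.] [332. 374.]
0.5 [338. 151.] [335. 291.] [333. 346.]
0.6 [338. 110.] [336. 237.] [334. 309.]
0.7 [338.  68.] [337. 174.] [335. 262.]
```

Lip bottom edge at row 301 gives θ ≈ 0.61, so the lid follows. Continuing.

```bash
python3 -m creep '{"turn":[[0,0,0],[0,0,0],[0,0,0],[0,0,0],[0,0,0],[0,0,0],[0,0,0],[0,0,0]],"delta_pos":[[13.5,0,-3.3],[13.7,0,-2.5],[13.8,0,-1.7],[13.9,0,-0.9],[12.7,0,-0.1],[11.2,0,0.6],[11.1,0,1.3],[0,0,0]],"grip":[1,1,1,1,1,1,1,1]}'; python3 -c "
from h import *; s=robot.sense(); print(s['wrist_torque'],inm(s['position']),s['q'])"
```

```text
time: 27.82
position: [565.1, 72.3, 236.4]
orientation: [-179.9, -39.8, 9.5]
ft_force: [-0.9, -0.2, -1.6]
width: 0.4
grasp_force: 0.7
[-0.0742491   0.70150326  0.03638246] [ -5.57359006   6.29430809 236.35099214] [ -7.87366296 -12.60990593 119.92264938  19.16250715  35.73686908
  60.76553583]
```

```bash
python3 -m creep '{"turn":[[0,0,0],[0,0,0],[0,0,0],[0,0,0],[0,0,0]],"delta_pos":[[11,0,2],[10.9,0,2.6],[10.7,0,3.3],[10.5,0,3.9],[0,0,0]],"grip":[1,1,1,1,1]}'; python3 -c "
from h import *; s=robot.sense(); print(s['wrist_torque'],inm(s['position']),s['q'])
im=robot.get_image('top')[:,:,::-1]; cv2.imwrite('pics/t9.png',im); c=cam('top')
for t in [1.1,1.2,1.3,1.4]: print(t,[proj(c,lid(p,t)).round() for p in [(-128,135,105),(-128,-135,105),(-70,60,141)]])
hsv=cv2.cvtColor(im,cv2.COLOR_BGR2HSV); r=(((hsv[:,:,0]<6)|(hsv[:,:,0]>174))&(hsv[:,:,1]>180)&(hsv[:,:,2]>60)).astype('uint8'); r[:,400:]=0
n,L,S,C=cv2.connectedComponentsWithStats(r); print([S[i] for i in range(1,n) if S[i,4]>60])"
```

```text
time: 28.23
position: [605.0, 78.9, 254.3]
orientation: [-179.9, -39.8, 9.4]
ft_force: [-0.4, 0.3, -1.7]
width: 0.3
grasp_force: 0.7
[-0.06537312  0.76120263  0.02876268] [ 34.90763781   6.39831882 254.33587531] [ -6.1038171   -8.05488589 113.90979361  16.82900846  36.59516813
  64.28753382]
1.1 [array([247., 223.]), array([368., 202.]), array([278., 195.])]
1.2 [array([245., 213.]), array([367., 192.]), array([276., 187.])]
1.3 [array([243., 202.]), array([365., 181.]), array([275., 180.])]
1.4 [array([241., 192.]), array([363., 170.]), array([274., 172.])]
[array([ 243,  181,  124,   40, 2378], dtype=int32)]
```

```bash
python3 -m creep '{"turn":[[0,0,0],[0,0,0],[0,0,0]],"delta_pos":[[10,0,5],[9,0,4.5],[0,0,0]],"grip":[1,1,1]}'; cat > q.py <<'E'
from h import *; s=robot.sense(); print(s['ft_force'],inm(s['position']))
im=robot.get_image('top')[:,:,::-1]; cv2.imwrite('pics/t10.png',im); c=cam('top')
hsv=cv2.cvtColor(im,cv2.COLOR_BGR2HSV); r=(((hsv[:,:,0]<6)|(hsv[:,:,0]>174))&(hsv[:,:,1]>180)&(hsv[:,:,2]>60)).astype('uint8'); r[:,400:]=0
n,L,S,C=cv2.connectedComponentsWithStats(r); i=1+np.argmax(S[1:,4]); print(S[i]); ys,xs=np.where(L==i)
for k in (246,256,358,364): print(k,ys[xs==k].min() if (xs==k).any() else None, ys[xs==k].max() if (xs==k).any() else None)
for t in [1.2,1.3,1.35,1.4,1.45]: print(t,[proj(c,lid(p,t)).round() for p in [(-128,135,105),(-128,-135,105),(-128,135,70),(-128,-135,70)]])
E
python3 q.py
```

```text
time: 28.53
position: [625.1, 82.0, 259.2]
orientation: [-180.0, -39.8, 9.4]
ft_force: [-2.0, -0.4, -1.2]
width: 0.1
grasp_force: 0.6
[-2.01105475 -0.38305047 -1.2449311 ] [ 55.23969824   6.29069258 259.17159269]
[ 241  173  124   36 1820]
246 194 208
256 192 207
358 174 188
364 184 187
1.2 [array([245., 213.]), array([367., 192.]), array([248., 228.]), array([369., 207.])]
1.3 [array([243., 202.]), array([365., 181.]), array([246., 218.]), array([367., 197.])]
1.35 [array([242., 197.]), array([364., 176.]), array([245., 213.]), array([366., 192.])]
1.4 [array([241., 192.]), array([363., 170.]), array([244., 207.]), array([366., 186.])]
1.45 [array([240., 186.]), array([362., 165.]), array([243., 202.]), array([365., 181.])]
```

The lid is at about 1.38 rad. Backing away and checking it stays.

```bash
python3 -m creep '{"turn":[[0,0,0],[0,0,0],[0,0,0],[0,0,0],[0,0,0],[0,0,0],[0,0,0],[0,0,0]],"delta_pos":[[-8,0,-6.5],[-19,0,-16],[-19,0,-16],[-15,0,-25],[-10,0,-25],[0,0,-10],[0,0,0],[0,0,0]],"grip":[1,1,1,1,1,1,1,1]}'; python3 q.py; python3 - <<'E'
from h import *
im=cv2.imread('pics/t10.png').astype(int); a=cv2.imread('pics/top0.png').astype(int)
d=abs(im-a).max(2)>60
for n,(x0,y0,x1,y1) in dict(griddle=(463,256,578,354),pot=(458,168,545,243),press=(138,282,196,385),cup=(173,182,210,218),jar=(176,228,212,258),spatula=(94,226,126,334)).items(): print(n,d[y0:y1,x0:x1].mean().round(3))
E
```

```text
time: 29.25
position: [508.5, 62.5, 290.4]
orientation: [180.0, -40.0, 9.5]
ft_force: [0.1, -0.2, -0.2]
width: 0.3
grasp_force: 0.0
[ 0.13944227 -0.20885107 -0.17554309] [-62.98795729   5.61289485 290.38910371]
[ 241  173  124   36 1819]
246 194 208
256 192 207
358 174 188
364 185 187
1.2 [array([245., 213.]), array([367., 192.]), array([248., 228.]), array([369., 207.])]
1.3 [array([243., 202.]), array([365., 181.]), array([246., 218.]), array([367., 197.])]
1.35 [array([242., 197.]), array([364., 176.]), array([245., 213.]), array([366., 192.])]
1.4 [array([241., 192.]), array([363., 170.]), array([244., 207.]), array([366., 186.])]
1.45 [array([240., 186.]), array([362., 165.]), array([243., 202.]), array([365., 181.])]
griddle 0.002
pot 0.0
press 0.016
cup 0.0
jar 0.0
spatula 0.0
```

The lid hasn't moved, nothing else on the counter has shifted, and the robot is touching nothing. Handing in.

```bash
python3 -c "
from rig import robot; print(robot.sign_off())"
```

```text
the job is handed in; nothing more can be done
None
```

The job is handed in at about 29 s: the latch was pulled fully forward, the catch tab pushed to its stop (10 N peak), and the lid left at about 1.38 rad with the other things unmoved, but a first wrong-way tilt put about 33 N on the handle at about 0.2 rad, short of the stop, before I regripped; I swung the lid up by its lip with shut fingers, not the handle, and sign-off gave no verdict.

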